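# Make up the sample set of jars

## Robot

A 6-joint arm with a two-finger parallel gripper is mounted at the origin on the work surface. World frame = base frame: x ahead of the robot, y to its left, z up, the work surface at z = 0. Lengths are in m, angles in rad, forces in N, time in s.
With the tool pointing down it reaches from about 0.35 to 0.975 m from the base axis. Payload 4.9 kg.
Tool frame: the origin (TCP) lies midway between the tips of the shut fingers; the grasp point (between the pads) lies 19 mm behind it; z points along the fingers, y is the direction in which the jaws open and shut (so a half turn about z gives the same grasp; the last joint's range is limited). The gripper opens to 85 mm and grips with 20 to 120 N. Pads are 22 mm wide; open, the fingers measure 114 mm over their backs; the gripper's body (76 mm by 85 mm) begins 54 mm behind the grasp point. The pads swing forward as they close: fully open they stand 13 mm farther back than shut.
Start: joints at [-1.321, 0.053, 1.613, -0, 1.476, -0.119], TCP at [0.225, -0.583, 0.231] pointing down, gripper open.
Joint ranges: [-3.01, 3.01], [-1.01, 2.22], [0.06, 2.58], [-1.02, 4.17], [0.09, 2.62], [-3.14, 3.14]. Speed limits (rad/s): [2.57, 2.57, 3.14, 3.14, 3.14, 3.14].

## Interface

Orientations are given as a rotation vector (axis times angle).
In Python, from station import ctrl gives the robot as it stands.
- The arm moves only by the shell command python3 -m jog 'ROWS' [FORCE]. ROWS is JSON, one flat list of numbers, 7 for each row, row after row: the opening, from 0 (shut) to 1 (fully open), then the shift along the tool's x, y, z in m, then the turn, a rotation vector about the tool's x, y, z in degrees. A call has 1 to 10 rows; each row shifts and turns the commanded pose from where the row before left it, along the tool's axes as they then stand; what a row does not reach is not made up. A row lasts 1/8 s, in which the tool goes at most 62.5 mm and 10.7 degrees, less where a joint would pass 70% of its speed; a pose out of reach is approached as far as the arm can. A call with a gripper value outside its range is refused whole. The fingers move at their own pace and stop on an object; FORCE is the grip in N (left out, the last holds). Time passes only in rows, so rows that do not move let the fingers close. It gives the time, the measured TCP pose, the force and the opening at its end, in the units of the state.
- ctrl.get_obs(): the state, without advancing time (a new reading comes with each control period).
- ctrl.get_image(name): name is "side" or "top" or "wrist"; returns a dict with "image" (480x640x3 uint8, blue, green, red), "camera_matrix" (3x3 intrinsics, pixels), "rvec" (rotation vector, rad) and "tvec" (3), from world to camera coordinates, as OpenCV has them; the wrist camera has in their place "mount" (4x4, takes a point from camera to tool coordinates, whose origin is the TCP and whose axes are the flange's). Camera axes: x right, y down, z forward; pixel columns grow to the right and rows downward; lengths in m; the calibration is good to about 2 mm. A picture is of the moment at which its call begins: read the wrist's pose just before it. There is no depth.
- ctrl.finish_job(): hands the job in, once; it reports no verdict.
Trained networks look in a picture, given as the dict that the camera call returned (one of the last four; its "shot" number tells which), for a name from the list of things; names that differ only in an ending like _2 or _b are one class to them, and where a whole thing is asked for, a point or a joint stands for the part that bears it (a point fixed in the world has none). Each returns a list of dicts, best first, with "p" (0 to 1); they miss things now and then, are a little off and sometimes report something else, mostly with a low value. They report only what shows in the picture. A call takes as long as a camera call.
- ctrl.boxes_of(target, picture): "box" ([centre column, centre row, width, height] in pixels, round what is visible of it).
The state is a dict: "t": time; "q": joint angles; "dq": joint speeds; "effort": joint torques, N m; "tool_pos": TCP position; "tool_rot": TCP orientation; "contact_force": force on the tool from outside, world axes, zero at the start; "wrist_torque": the same for the moment, N m; "opening": finger opening in m.
Only numpy, scipy, OpenCV 4.12 (cv2) and the standard library are available. Lean on these libraries where they do the work, as an engineer would, in place of code of your own. Each camera call takes 0.05 s, during which the arm holds its last target. There are 200 camera calls.

## Task

Make up the dispatch tray: take the four gold-lidded jars scattered beside it (not the stock in rows along the far edge) and stand each upright in the white nest of its own shape and size, right down on the nest floor. Lower them in gently instead of dropping them, and leave the two jars without lids standing where they are.

Things in the scene. Friction and masses are not known exactly. Their poses are not given: they have to be found in the camera images.
- jar_large_round: Upright jar full of brown cloves, with an olive label band and a flat gold lid (closed), round, 64 mm diameter, 94 mm high in all, about 0.34 kg. Origin at the centre of its underside, z up
- jar_small_round: Upright jar full of brown cloves, with an olive label band and a flat gold lid (closed), round, 42 mm diameter, 76 mm high in all, about 0.13 kg. Origin at the centre of its underside, z up
- jar_square: Upright jar full of brown cloves, with an olive label band and a flat gold lid (closed), square, 50 x 50 mm, 88 mm high in all, about 0.25 kg. Origin at the centre of its underside, z up, x and y square to its sides
- jar_oblong: Upright jar full of brown cloves, with an olive label band and a flat gold lid (closed), oblong, 70 mm along its x by 38 mm along its y, 80 mm high in all, about 0.22 kg. Origin at the centre of its underside, z up
- open_round: Jar like the large round one but with no lid: cloves show in its open mouth. 64 mm diameter, 80 mm high to the rim, cloves to 86 mm. Does not belong in the tray. Origin at the centre of its underside, z up
- open_square: Jar like the square one but with no lid: cloves show in its open mouth. 50 x 50 mm, 74 mm high to the rim, cloves to 80 mm. Does not belong in the tray. Origin at the centre of its underside, z up
- nest_large_round: Fixed white plastic nest in the dispatch tray: round ring, 80 mm inside diameter, walls 5 mm thick, 16 mm high from its underside, floor 4 mm thick (the jar then stands on top of that floor, 8 mm of play on each side). Origin at the centre of its underside, z up. The tray is a fixed square shallow blue tray, 246 mm wide, 18 mm high rim, its four nests two by two about 112 mm apart
- nest_small_round: Fixed white plastic nest in the dispatch tray: round ring, 58 mm inside diameter, walls 5 mm thick, 16 mm high from its underside, floor 4 mm thick (the jar then stands on top of that floor, 8 mm of play on each side). Origin at the centre of its underside, z up. The tray is a fixed square shallow blue tray, 246 mm wide, 18 mm high rim, its four nests two by two about 112 mm apart
- nest_square: Fixed white plastic nest in the dispatch tray: square frame, 66 x 66 mm inside, walls 5 mm thick, 16 mm high from its underside, floor 4 mm thick (the jar then stands on top of that floor, 8 mm of play on each side). Origin at the centre of its underside, z up, x and y square to its walls. The tray is a fixed square shallow blue tray, 246 mm wide, 18 mm high rim, its four nests two by two about 112 mm apart
- nest_oblong: Fixed white plastic nest in the dispatch tray: oblong frame, 86 mm along its x by 54 mm along its y inside, walls 5 mm thick, 16 mm high from its underside, floor 4 mm thick (the jar then stands on top of that floor, 8 mm of play on each side). Origin at the centre of its underside, z up. The tray is a fixed square shallow blue tray, 246 mm wide, 18 mm high rim, its four nests two by two about 112 mm apart

How it is judged:
At the end, for the whole second after the job is handed in: Each lidded jar stands released and at rest on the floor of its own nest (centres within 13 mm, underside 1 to 8 mm above that of the nest, tilt under 0.1 rad); both jars without lids are at rest, upright (0.1 rad), within 20 mm of their starts (horizontal distance between jar_large_round and nest_large_round below 0.013 m and z of jar_large_round in the frame of nest_large_round between 0.001 and 0.008 m and angle between each of jar_large_round, jar_small_round, jar_square, jar_oblong, open_round, open_square's own z axis and vertical below 0.1 rad and linear speed of each of jar_large_round, jar_small_round, jar_square, jar_oblong, open_round, open_square below 0.02 m/s and angular speed of each of jar_large_round, jar_small_round, jar_square, jar_oblong below 0.2 rad/s and horizontal distance between jar_small_round and nest_small_round below 0.013 m and z of jar_small_round in the frame of nest_small_round between 0.001 and 0.008 m and horizontal distance between jar_square and nest_square below 0.013 m and z of jar_square in the frame of nest_square between 0.001 and 0.008 m and horizontal distance between jar_oblong and nest_oblong below 0.013 m and z of jar_oblong in the frame of nest_oblong between 0.001 and 0.008 m and distance of each of open_round, open_square from where it was at the start of the episode below 0.02 m); the robot touches nothing.
It fails at once if a jar without a lid is moved more than 20 mm or tipped over (0.5 rad) (distance of any of open_round, open_square from where it was at the start of the episode above 0.02 m or angle between any of open_round, open_square's own z axis and vertical above 0.5 rad).
It fails at once if a jar is dropped into its nest (falls free of the fingers there at more than 0.5 m/s) ((horizontal distance between jar_large_round and nest_large_round below 0.03 m and z of jar_large_round in the frame of nest_large_round below 0.04 m and linear speed of jar_large_round above 0.5 m/s and contact force between jar_large_round and the fingers below 0.1 N) or (horizontal distance between jar_small_round and nest_small_round below 0.03 m and z of jar_small_round in the frame of nest_small_round below 0.04 m and linear speed of jar_small_round above 0.5 m/s and contact force between jar_small_round and the fingers below 0.1 N) or (horizontal distance between jar_square and nest_square below 0.03 m and z of jar_square in the frame of nest_square below 0.04 m and linear speed of jar_square above 0.5 m/s and contact force between jar_square and the fingers below 0.1 N) or (horizontal distance between jar_oblong and nest_oblong below 0.03 m and z of jar_oblong in the frame of nest_oblong below 0.04 m and linear speed of jar_oblong above 0.5 m/s and contact force between jar_oblong and the fingers below 0.1 N)).
It also fails if it takes over 96 s, if anything falls off the work surface, if the arm or the gripper's body presses on something with over 40 N, if the wrist force passes 120 N, or if a joint passes its speed limit or range.

## Working session

There is one attempt and no reset: what is moved stays moved. The work goes in short steps, Python scripts to look and compute and a shell command to move; the robot and the scene stay as the last step left them, time stands still between calls to the robot, and variables do not carry over. Pictures are saved under pics/ and viewed, about 12 in all and at most 16, crops included, and the job is handed in when it is done.

```bash
mkdir -p pics; ls; python3 - <<'E'
from station import ctrl
import cv2,numpy as np
print(ctrl.get_obs())
for n in ("top","side"):
    p=ctrl.get_image(n); cv2.imwrite(f"pics/{n}0.png",p["image"])
    print(n,p["camera_matrix"],p["rvec"],p["tvec"])
    for t in "jar_large_round jar_small_round jar_square jar_oblong open_round open_square nest_large_round nest_small_round nest_square nest_oblong".split():
        print(t,[(np.round(b["box"]).astype(int).tolist(),round(b["p"],2)) for b in ctrl.boxes_of(t,p)][:6])
E
```

```text
pics
{'t': 0.0, 'q': array([-1.32098789e+00,  5.33209696e-02,  1.61430139e+00, -3.43384040e-05,
        1.47600765e+00, -1.19003194e-01]), 'dq': array([ 4.65504695e-05, -8.79913718e-05,  3.62523167e-04, -6.28814778e-05,
       -1.82364310e-03,  1.63508325e-03]), 'effort': array([ 3.63629961e-04, -3.93682051e+01, -3.70173383e+01, -5.73745365e-05,
        7.26628496e-03,  2.51039744e-06]), 'tool_pos': array([ 0.22514991, -0.58236278,  0.23008086]), 'tool_rot': array([-3.08633084e+00, -5.75682848e-01,  2.62563668e-04]), 'contact_force': array([-0.57878506,  0.63166899,  0.23222615]), 'wrist_torque': array([-0.01526716,  0.04578851,  0.02425299]), 'opening': 0.08529599643463195}
top [[624.85057584   0.         322.74594751]
 [  0.         624.85057584 240.36382245]
 [  0.           0.           1.        ]] [ 2.18731203 -2.21692798  0.03927189] [-0.03380658  0.51477894  1.11925033]
jar_large_round [([504, 215, 52, 39], 0.84), ([344, 279, 42, 33], 0.67)]
jar_small_round [([500, 288, 33, 27], 0.74)]
jar_square [([500, 291, 31, 26], 0.72), ([435, 285, 40, 39], 0.7)]
jar_oblong [([429, 203, 
[... 287 characters left out ...]
7818972   0.         320.09704524]
 [  0.         438.17818972 241.81344467]
 [  0.           0.           1.        ]] [ 0.3206439  -2.64452913  1.41031053] [0.5247748  0.1134505  0.65913763]
jar_large_round [([354, 164, 28, 50], 0.56)]
jar_small_round [([408, 164, 22, 24], 0.76)]
jar_square [([399, 189, 36, 49], 0.86)]
jar_oblong [([330, 188, 33, 49], 0.81), ([384, 235, 39, 50], 0.48)]
open_round [([309, 221, 37, 55], 0.94), ([320, 384, 56, 53], 0.55)]
open_square [([383, 235, 38, 54], 0.93)]
nest_large_round [([266, 309, 60, 48], 0.72)]
nest_small_round [([320, 384, 54, 52], 0.83)]
nest_square [([340, 324, 62, 52], 0.75), ([354, 164, 28, 47], 0.7)]
nest_oblong [([237, 367, 85, 56], 0.77)]
```

View pics/top0.png

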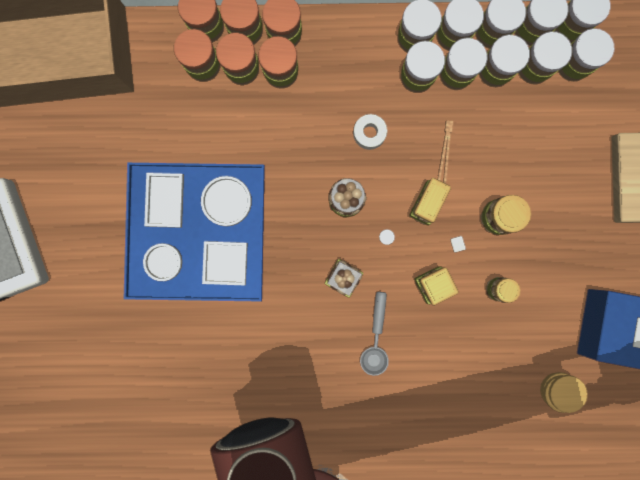

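View pics/side0.png

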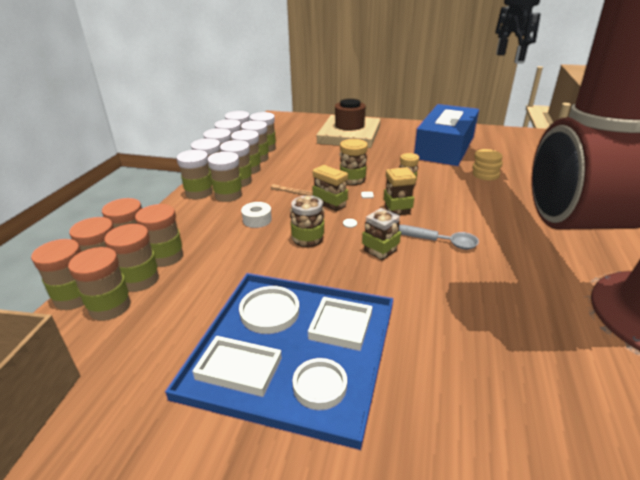

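The top view shows the tray's nests at about (163,200) oblong, (226,201) large round, (162,262) small round and (225,263) square. The lids are at about (512,213) large round, (507,290) small round, (438,287) square and (432,201) oblong. The open jars are at (347,196) and (345,278). Next I segment them for positions.

```bash
cat > h.py <<'E'
import cv2,numpy as np
from scipy.spatial.transform import Rotation as R
def ray(p,uv,z,obs=None):
    K=p["camera_matrix"]; d=np.linalg.inv(K)@np.array([uv[0],uv[1],1.])
    if "mount" in p:
        T=np.eye(4);T[:3,:3]=R.from_rotvec(obs["tool_rot"]).as_matrix();T[:3,3]=obs["tool_pos"];T=T@p["mount"]
        c=T[:3,3];d=T[:3,:3]@d
    else:
        Rm=cv2.Rodrigues(p["rvec"])[0];c=-Rm.T@p["tvec"];d=Rm.T@d
    return c+d*(z-c[2])/d[2]
E
python3 - <<'E'
from station import ctrl
from h import *
p=ctrl.get_image("top");im=p["image"];hsv=cv2.cvtColor(im,cv2.COLOR_BGR2HSV)
print("cam",-cv2.Rodrigues(p["rvec"])[0].T@p["tvec"])
def rep(name,uv,z,thr,w):
    u,v=uv;m=np.zeros(im.shape[:2],np.uint8);m[v-w:v+w,u-w:u+w]=1
    m&=thr.astype(np.uint8)
    c=max(cv2.findContours(m,cv2.RETR_EXTERNAL,cv2.CHAIN_APPROX_NONE)[0],key=cv2.contourArea)
    # rectify onto plane z, then fit
    P=np.array([ray(p,q[0],z)[:2] for q in c])*1000
    r=cv2.minAreaRect(P.astype(np.float32)); print(name,np.round(r[0],1),np.round(r[1],1),round(r[2],1),"V",np.median(hsv[v-3:v+3,u-3:u+3].reshape(-1,3),0))
H,S,V=[hsv[...,i] for i in range(3)]
gold=(H>18)&(H<30)&(S>110)&(V>175)
gold2=(H>18)&(H<30)&(S>110)&(V>195)
for g in(gold,gold2):
  for a in(("LR",(512,213),.094),("SR",(507,290),.076),("SQ",(438,287),.088),("OB",(432,201),.080)): rep(*a,g,28)
white=(S<60)&(V>120)
for a in(("nLR",(226,201),.020),("nSR",(162,262),.020),("nSQ",(225,263),.020),("nOB",(163,200),.020)): rep(*a,white,32)
for n,u,z in(("oR",(347,195),.08),("oS",(346,277),.075),("lidstack",(567,392),.05),("spoonend",(380,293),.01),("bluebox",(582,340),.08),("base?",(262,470),.1)):print(n,ray(p,u,z))
cr=cv2.resize(im[160:320,320:540],None,fx=3.6,fy=3.6,interpolation=cv2.INTER_CUBIC);cv2.imwrite("pics/c1.png",cr)
E
```

```text
cam [ 0.4725965  -0.04187463  1.13743598]
LR [ 552.3 -357.6] [58.9 58.3] 43.9 V [ 22. 122. 213.]
SR [ 423.5 -353.5] [37.3 37.2] 89.2 V [ 24. 119. 214.]
SQ [ 432.3 -235.4] [47.1 46.6] 25.6 V [ 27. 111. 215.]
OB [ 578.4 -228.3] [34.9 66.4] 62.5 V [ 25. 116. 215.]
LR [ 551.9 -358. ] [56.9 58.8] 88.6 V [ 22. 122. 213.]
SR [ 423.  -353.9] [36.9 36.1] 43.9 V [ 24. 119. 214.]
SQ [ 432.4 -234.9] [44.8 44.3] 25.6 V [ 27. 111. 215.]
OB [ 578.6 -228. ] [32.6 64.8] 62.5 V [ 25. 116. 215.]
nLR [587.9 132.8] [88.  88.2] 89.2 V [ 98.   5. 221.]
nSR [480.  248.1] [66.2 66.2] 89.7 V [ 98.   5. 220.]
nSQ [476.3 135.6] [77.9 76.6] 87.1 V [ 98.   5. 221.]
nOB [590.8 244.6] [65.4 96.8] 87.6 V [ 98.   5. 220.]
oR [ 0.58818612 -0.0830101   0.08      ]
oS [ 0.44909072 -0.07943252  0.075     ]
lidstack [ 0.2453722  -0.45855988  0.05      ]
spoonend [ 0.41808385 -0.14248631  0.01      ]
bluebox [ 0.33805733 -0.4747005   0.08      ]
base? [0.13558269 0.0638162  0.1       ]
```

View pics/c1.png

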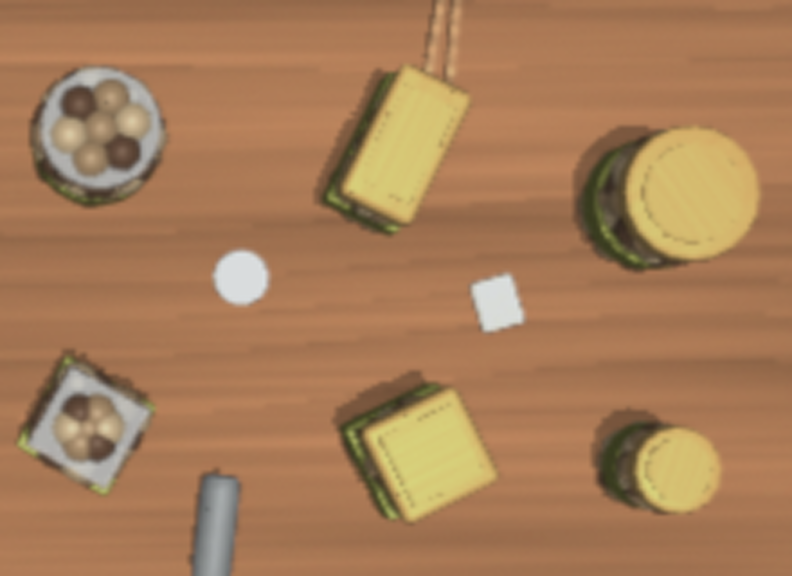

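The positions fit the given sizes (lids, nest outsides, 112 mm pitch). I take the small round jar first.

```bash
cat > go.py <<'E'
# python3 go.py x y z yaw(deg of tool x): mm / deg left to go in tool axes
import sys,numpy as np
from station import ctrl
from h import R
o=ctrl.get_obs();M=R.from_rotvec(o["tool_rot"]).as_matrix()
x,y,z,a=map(float,sys.argv[1:5]);c,s=np.cos(np.radians(a)),np.sin(np.radians(a))
T=np.array([[c,s,0],[s,-c,0],[0,0,-1]]).T
print("shift mm (present tool axes)",np.round(M.T@(np.array([x,y,z])-o["tool_pos"]*1000),1),"(final axes)",np.round(T.T@(np.array([x,y,z])-o["tool_pos"]*1000),1),"turn",np.round(R.from_matrix(M.T@T).as_rotvec(degrees=True),1),"yaw",round(np.degrees(np.arctan2(M[1,0],M[0,0])),1),"t",o["t"],"open",o["opening"])
E
python3 go.py 423.5 -353.5 110 21.1
python3 -m jog '[1,0.038,-0.02,0.015,0,0,0, 1,0.038,-0.02,0.015,0,0,0, 1,0.038,-0.02,0.015,0,0,0, 1,0.038,-0.02,0.015,0,0,0, 1,0.038,-0.02,0.02,0,0,0, 1,0.038,-0.02,0.02,0,0,0, 1,0.039,-0.021,0.02,0,0,0, 1,0,0,0,0,0,0]' 40
python3 go.py 423.5 -353.5 30 21.1
python3 - <<'E'
from station import ctrl
from h import *
o=ctrl.get_obs();p=ctrl.get_image("wrist");cv2.imwrite("pics/w1.png",p["image"])
for b in ctrl.boxes_of("jar_small_round",p)[:2]: print(b["p"],b["box"],ray(p,b["box"][:2],.076,o))
E
```

```text
shift mm (present tool axes) [ 267.6 -142.6  121.3] (final axes) [ 267.5 -142.7  121.3] turn [-0.  0.  0.] yaw 21.1 t 1.15 open 0.08553213333837222
t: 2.15
tool_pos: [0.4238, -0.3521, 0.1091]
tool_rot: [-3.083, -0.582, 0.003]
contact_force: [-0.5, -1.2, 0.2]
opening: 0.0858
shift mm (present tool axes) [-0.7  1.5 79.1] (final axes) [-0.8  1.2 79.1] turn [-0.2  0.1  0.3] yaw 21.4 t 2.15 open 0.08576151959463428
0.68 [324.0, 264.6, 80.3, 104.7] [ 0.43408787 -0.35197762  0.076     ]
```

View pics/w1.png

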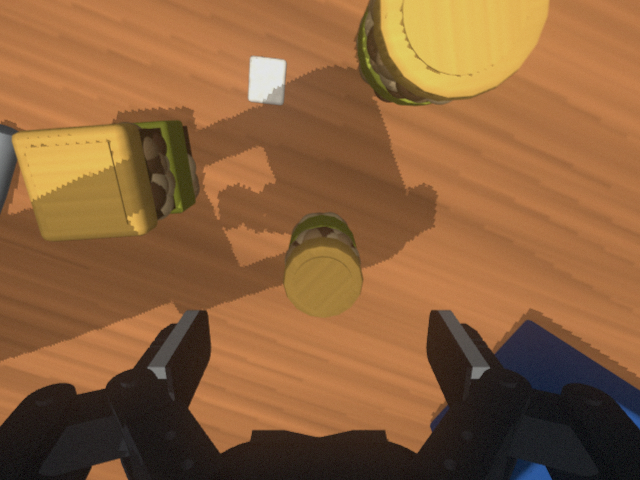

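The wrist view shows the small jar's lid centred at about (323,279), between the fingers. The blue box on the right is clear of them. I descend and grip.

```bash
python3 -m jog '[1,-0.001,0.001,0.025,0,0,0, 1,0,0,0.027,0,0,0, 1,0,0,0.027,0,0,0, 1,0,0,0,0,0,0, 0,0,0,0,0,0,0, 0,0,0,0,0,0,0, 0,0,0,0,0,0,0, 0,0,0,0,0,0,0, 0,0,0,0,0,0,0]' 40
python3 go.py 480 248.1 155 21.1
```

```text
t: 3.38
tool_pos: [0.4238, -0.3574, 0.0341]
tool_rot: [3.086, 0.576, 0.002]
contact_force: [-1.4, 0.5, 6.4]
opening: 0.0412
shift mm (present tool axes) [ 270.9 -544.2 -122.1] (final axes) [ 270.5 -544.7 -120.9] turn [ 0.1 -0.   0. ] yaw 21.1 t 3.375 open 0.04122485700796103
```

```bash
python3 -m jog '[0,0,0,-0.025,0,0,0, 0,0,0,-0.05,0,0,0, 0,0,0,-0.05,0,0,0, 0,0.019,-0.038,0,0,0,0, 0,0.019,-0.038,0,0,0,0, 0,0.019,-0.038,0,0,0,0, 0,0.019,-0.038,0,0,0,0, 0,0.019,-0.038,0,0,0,0, 0,0.019,-0.038,0,0,0,0, 0,0.019,-0.038,0,0,0,0]'
python3 -m jog '[0,0.019,-0.038,0,0,0,0, 0,0.019,-0.038,0,0,0,0, 0,0.019,-0.038,0,0,0,0, 0,0.019,-0.038,0,0,0,0, 0,0.019,-0.038,0,0,0,0, 0,0.019,-0.038,0,0,0,0, 0,0.019,-0.038,0,0,0,0, 0,0,0,0,0,0,0]'
python3 go.py 480 248.1 36 21.1
```

```text
t: 4.62
tool_pos: [0.4509, -0.059, 0.1572]
tool_rot: [3.088, 0.576, 0.0]
contact_force: [0.3, 0.5, -1.2]
opening: 0.0413
t: 5.62
tool_pos: [0.4789, 0.2379, 0.1571]
tool_rot: [-3.087, -0.582, 0.0]
contact_force: [-0.7, -0.5, -0.4]
opening: 0.041
shift mm (present tool axes) [  4.8  -9.1 121.1] (final axes) [  4.7  -9.2 121.1] turn [-0.   0.   0.2] yaw 21.3 t 5.625 open 0.041016561278702575
```

```bash
python3 -m jog '[0,0.005,-0.009,0.02,0,0,0, 0,0,0,0.035,0,0,0, 0,0,0,0.03,0,0,0, 0,0,0,0.015,0,0,0, 0,0,0,0,0,0,0, 0,0,0,0,0,0,0]'
python3 go.py 480 248.1 41 21.1
python3 - <<'E'
from station import ctrl
import cv2
for n in("side",):
    p=ctrl.get_image(n);im=p["image"][270:470,180:420];cv2.imwrite(f"pics/s1.png",cv2.resize(im,None,fx=3,fy=3))
E
```

```text
t: 6.38
tool_pos: [0.4817, 0.246, 0.0585]
tool_rot: [-3.088, -0.575, -0.003]
contact_force: [0.5, 0.3, -1.3]
opening: 0.0412
shift mm (present tool axes) [-0.8 -2.6 17.5] (final axes) [-0.8 -2.6 17.5] turn [ 0.  -0.1  0. ] yaw 21.1 t 6.375 open 0.04124137825603578
```

View pics/s1.png

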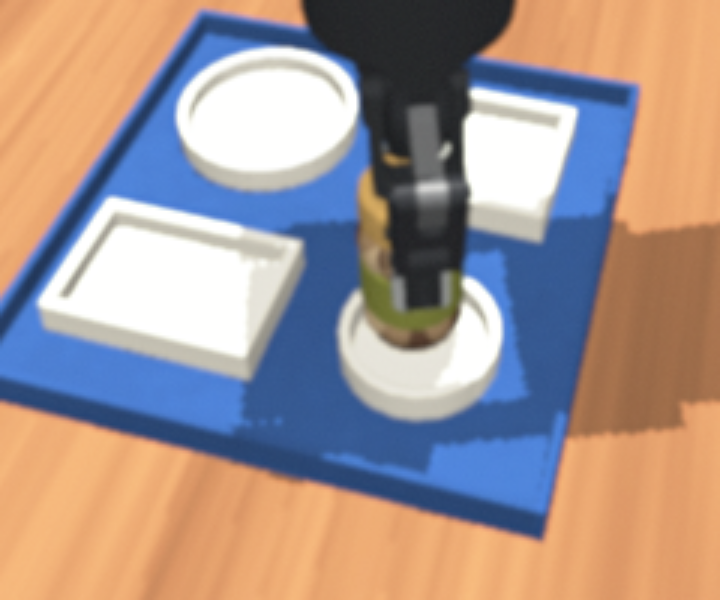

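The side view shows the jar hanging over its ring, about centred. I lower it slowly and watch the force.

```bash
python3 -m jog '[0,-0.001,-0.002,0.005,0,0,0, 0,0,0,0.005,0,0,0, 0,0,0,0.003,0,0,0, 0,0,0,0,0,0,0]'
python3 -m jog '[0,0,0,0.002,0,0,0, 0,0,0,0,0,0,0]'
python3 -m jog '[0,0,0,0.002,0,0,0, 0,0,0,0,0,0,0]'
```

```text
t: 6.92
tool_pos: [0.4787, 0.2472, 0.0438]
tool_rot: [3.088, 0.576, -0.001]
contact_force: [0.9, 1.1, -1.7]
opening: 0.0412
t: 7.18
tool_pos: [0.4791, 0.2474, 0.0423]
tool_rot: [-3.088, -0.576, -0.0]
contact_force: [0.8, -0.0, -1.6]
opening: 0.0408
t: 7.42
tool_pos: [0.4794, 0.2475, 0.0421]
tool_rot: [3.088, 0.576, -0.0]
contact_force: [-5.2, -1.6, 9.3]
opening: 0.0412
```

Contact at TCP z 0.042, where I expected the floor. I release, rise and head for the square jar.

```bash
python3 -m jog '[0.7,0,0,0,0,0,0, 1,0,0,0,0,0,0, 1,0,0,0,0,0,0, 1,0,0,0,0,0,0, 1,0,0,-0.02,0,0,0, 1,0,0,-0.045,0,0,0, 1,0,0,-0.05,0,0,0, 1,0,0,0,0,0,0]'
python3 go.py 432.3 -235.2 150 25.6
python3 - <<'E'
from station import ctrl
from h import *
p=ctrl.get_image("side");im=p["image"][270:470,180:420];cv2.imwrite("pics/s2.png",cv2.resize(im,None,fx=2,fy=2))
E
```

```text
t: 8.43
tool_pos: [0.4822, 0.2485, 0.161]
tool_rot: [-3.087, -0.576, -0.016]
contact_force: [0.6, 0.0, -0.6]
opening: 0.0855
shift mm (present tool axes) [-221.1  433.2    8.8] (final axes) [-254.   414.7   11. ] turn [ 0.  -0.6 -4.5] yaw 21.1 t 8.425 open 0.08549454967772177
```

View pics/s2.png

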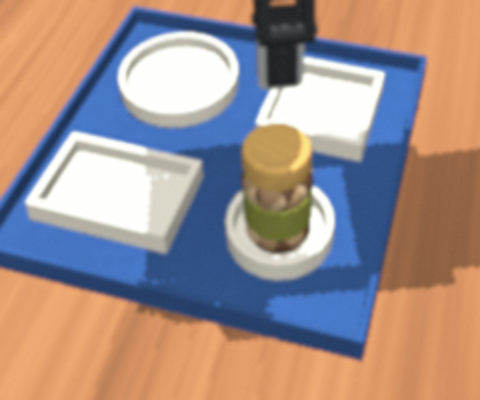

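The small jar stands upright in its ring. I go on to the square jar.

```bash
python3 -m jog '[1,0,0,0,0,0,-4.5, 1,-0.025,0.041,0,0,0,0, 1,-0.025,0.041,0,0,0,0, 1,-0.025,0.041,0,0,0,0, 1,-0.025,0.041,0,0,0,0, 1,-0.025,0.041,0,0,0,0, 1,-0.025,0.041,0,0,0,0, 1,-0.025,0.041,0,0,0,0, 1,-0.025,0.041,0.005,0,0,0, 1,-0.025,0.041,0.005,0,0,0]'
python3 -m jog '[1,-0.025,0.041,0.005,0,0,0, 1,0,0,0.02,0,0,0, 1,0,0,0,0,0,0]'
python3 go.py 432.3 -235.2 33 25.6
```

```text
t: 9.72
tool_pos: [0.4345, -0.1837, 0.1432]
tool_rot: [-3.061, -0.696, 0.003]
contact_force: [-0.1, 0.6, 0.7]
opening: 0.0853
t: 10.1
tool_pos: [0.4288, -0.2294, 0.1167]
tool_rot: [-3.058, -0.694, 0.007]
contact_force: [0.4, 0.4, -0.5]
opening: 0.0854
shift mm (present tool axes) [ 1.   7.3 83.7] (final axes) [ 0.7  6.8 83.7] turn [-0.4  0.2 -0. ] yaw 25.6 t 10.1 open 0.08540190956134211
```

```bash
python3 -m jog '[1,0.001,0.006,0.02,0,0,0, 1,0,0,0.032,0,0,0, 1,0,0,0.032,0,0,0, 1,0,0,0,0,0,0, 0,0,0,0,0,0,0, 0,0,0,0,0,0,0, 0,0,0,0,0,0,0, 0,0,0,0,0,0,0, 0,0,0,0,0,0,0]' 50
python3 go.py 476.3 135.6 155 -2
```

```text
t: 11.22
tool_pos: [0.4356, -0.236, 0.0382]
tool_rot: [3.062, 0.697, 0.003]
contact_force: [-0.4, 3.2, 6.0]
opening: 0.0496
shift mm (present tool axes) [ 197.6 -317.2 -117.1] (final axes) [  27.7 -372.8 -116.8] turn [ 0.1 -0.1 27.6] yaw 25.6 t 11.225 open 0.0495547371044468
```

```bash
python3 -m jog '[0,0,0,-0.025,0,0,0, 0,0,0,-0.045,0,0,9.2, 0,0,0,-0.045,0,0,9.2, 0,0,0,0,0,0,9.2, 0,0.003,-0.041,0,0,0,0, 0,0.003,-0.041,0,0,0,0, 0,0.003,-0.041,0,0,0,0, 0,0.003,-0.041,0,0,0,0, 0,0.003,-0.041,0,0,0,0, 0,0.003,-0.041,0,0,0,0]'
python3 -m jog '[0,0.003,-0.041,0,0,0,0, 0,0.003,-0.041,0,0,0,0, 0,0.003,-0.041,0,0,0,0, 0,0,0,0.02,0,0,0, 0,0,0,0,0,0,0]'
python3 go.py 476.3 135.6 46 -2
```

```text
t: 12.48
tool_pos: [0.4605, 0.0111, 0.151]
tool_rot: [3.141, -0.054, -0.0]
contact_force: [0.6, -0.4, -2.7]
opening: 0.0493
t: 13.1
tool_pos: [0.4723, 0.1325, 0.1291]
tool_rot: [3.14, -0.052, -0.007]
contact_force: [0.2, -0.2, -2.4]
opening: 0.0497
shift mm (present tool axes) [ 4.3 -3.3 83.1] (final axes) [ 3.9 -3.2 83.1] turn [0.1 0.3 0.1] yaw -1.9 t 13.1 open 0.04969813200984743
```

```bash
python3 -m jog '[0,0.004,-0.003,0.03,0,0,0, 0,0,0,0.03,0,0,0, 0,0,0,0.013,0,0,0, 0,0,0,0,0,0,0]'
python3 go.py 476.3 135.6 46 -2
python3 -m jog '[0,0,0,0.004,0,0,0, 0,0,0,0.003,0,0,0, 0,0,0,0,0,0,0]'
python3 -m jog '[0,0,0,0.002,0,0,0, 0,0,0,0,0,0,0]'
```

```text
t: 13.6
tool_pos: [0.4777, 0.1348, 0.0578]
tool_rot: [3.141, -0.055, -0.003]
contact_force: [0.6, -0.4, -2.4]
opening: 0.0496
shift mm (present tool axes) [-1.4 -0.7 11.8] (final axes) [-1.4 -0.7 11.8] turn [ 0.   0.1 -0. ] yaw -2.0 t 13.6 open 0.04955959936037272
t: 13.98
tool_pos: [0.4785, 0.1353, 0.0516]
tool_rot: [-3.141, 0.054, -0.001]
contact_force: [0.8, 0.4, -2.7]
opening: 0.0493
t: 14.22
tool_pos: [0.4782, 0.1353, 0.0492]
tool_rot: [3.141, -0.054, -0.0]
contact_force: [-0.1, -0.3, -2.6]
opening: 0.0493
```

```bash
python3 -m jog '[0,-0.001,0,0.002,0,0,0, 0,0,0,0,0,0,0]'
python3 -m jog '[0,0,0,0.002,0,0,0, 0,0,0,0,0,0,0]'
```

```text
t: 14.48
tool_pos: [0.477, 0.1353, 0.047]
tool_rot: [3.141, -0.054, -0.001]
contact_force: [0.3, 0.2, -2.6]
opening: 0.0497
t: 14.72
tool_pos: [0.4775, 0.1354, 0.0463]
tool_rot: [3.141, -0.054, -0.0]
contact_force: [-3.6, 0.1, 4.9]
opening: 0.0493
```

Contact at 0.046, as expected. Release, rise and turn for the oblong jar.

```bash
python3 -m jog '[0.7,0,0,0,0,0,0, 1,0,0,0,0,0,0, 1,0,0,0,0,0,0, 1,0,0,0,0,0,0, 1,0,0,-0.02,0,0,0, 1,0,0,-0.045,0,0,0, 1,0,0,-0.045,0,0,8.5, 1,0,0,0,0,0,8.5, 1,0,0,0,0,0,8.5, 1,0,0,0,0,0,0]'
python3 go.py 578.5 -228.2 150 -27.5
```

```text
t: 15.98
tool_pos: [0.4773, 0.1353, 0.1553]
tool_rot: [-3.052, 0.743, -0.0]
contact_force: [0.6, -0.0, 0.7]
opening: 0.0853
shift mm (present tool axes) [257.  276.3   5.3] (final axes) [257.7 275.7   5.3] turn [-0.  -0.   0.1] yaw -27.4 t 15.975 open 0.08534017144596455
```

```bash
python3 -m jog '[1,0.029,0.031,0,0,0,0, 1,0.029,0.031,0,0,0,0, 1,0.029,0.031,0,0,0,0, 1,0.029,0.031,0,0,0,0, 1,0.029,0.031,0,0,0,0, 1,0.029,0.031,0,0,0,0, 1,0.029,0.031,0,0,0,0, 1,0.029,0.031,0.01,0,0,0, 1,0.027,0.03,0.02,0,0,0, 1,0,0,0,0,0,0]'
python3 go.py 578.5 -228.2 30 -27.5
python3 - <<'E'
from station import ctrl
from h import *
p=ctrl.get_image("wrist");cv2.imwrite("pics/w2.png",p["image"])
E
```

```text
t: 17.23
tool_pos: [0.5777, -0.2325, 0.1227]
tool_rot: [-3.051, 0.747, 0.006]
contact_force: [-0.6, -0.2, 0.2]
opening: 0.0855
shift mm (present tool axes) [-0.9 -4.2 92.7] (final axes) [-1.3 -4.2 92.7] turn [ 0.   0.2 -0. ] yaw -27.5 t 17.225 open 0.08548637588877721
```

View pics/w2.png

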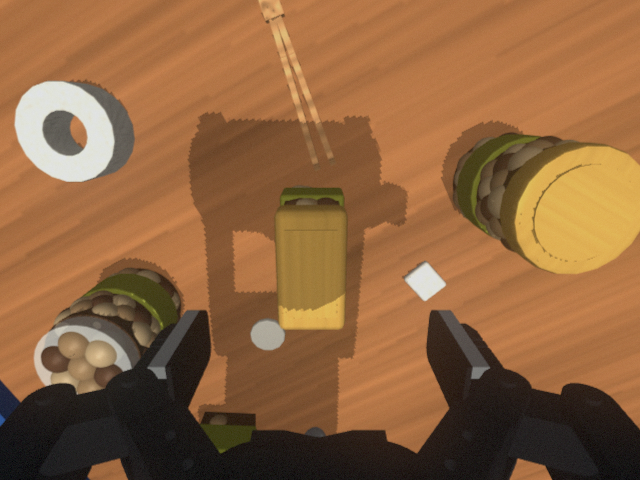

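The wrist view shows the oblong jar aligned with the jaws, about 8 px left of centre. That agrees with the −4 mm correction still to go.

```bash
python3 -m jog '[1,-0.001,-0.004,0.03,0,0,0, 1,0,0,0.031,0,0,0, 1,0,0,0.031,0,0,0, 1,0,0,0,0,0,0, 0,0,0,0,0,0,0, 0,0,0,0,0,0,0, 0,0,0,0,0,0,0, 0,0,0,0,0,0,0, 0,0,0,0,0,0,0]' 50
python3 go.py 590.8 244.6 155 -2
python3 -m jog '[0,0,0,-0.025,0,0,0, 0,0,0,-0.05,0,0,-8.5, 0,0,0,-0.05,0,0,-8.5, 0,0,0,0,0,0,-8.5, 0,0,0,0,0,0,0]'
python3 go.py 590.8 244.6 155 -2
```

```text
t: 18.4
tool_pos: [0.5809, -0.2275, 0.0353]
tool_rot: [3.051, -0.746, 0.004]
contact_force: [-1.6, 0.4, 6.7]
opening: 0.0376
shift mm (present tool axes) [-208.6 -423.5 -120.3] (final axes) [  -6.6 -472.2 -119.7] turn [  0.   -0.2 -25.5] yaw -27.5 t 18.4 open 0.03758049713184953
t: 19.02
tool_pos: [0.5795, -0.2266, 0.1583]
tool_rot: [-3.141, 0.057, 0.0]
contact_force: [0.5, 0.2, -2.9]
opening: 0.0377
shift mm (present tool axes) [  -5.8 -471.3    3.4] (final axes) [  -5.2 -471.4    3.3] turn [-0.   0.  -0.1] yaw -2.1 t 19.025 open 0.03772015589999454
```

```bash
python3 -m jog '[0,0,-0.04,0,0,0,0, 0,-0.001,-0.043,0,0,0,0, 0,0,-0.043,0,0,0,0, 0,-0.001,-0.043,0,0,0,0, 0,0,-0.043,0,0,0,0, 0,-0.001,-0.043,0,0,0,0, 0,0,-0.043,0,0,0,0, 0,-0.001,-0.043,0,0,0,0, 0,0,-0.043,0,0,0,0, 0,-0.001,-0.043,0,0,0,0]'
python3 -m jog '[0,0,-0.044,0,0,0,0, 0,0,0,0.03,0,0,0, 0,0,0,0,0,0,0]'
python3 go.py 590.8 244.6 43 -2
```

```text
t: 20.27
tool_pos: [0.5882, 0.2013, 0.1561]
tool_rot: [3.14, -0.059, -0.005]
contact_force: [1.0, -0.2, -2.2]
opening: 0.0373
t: 20.65
tool_pos: [0.5875, 0.2436, 0.1231]
tool_rot: [3.138, -0.056, -0.015]
contact_force: [0.2, -0.2, -2.2]
opening: 0.0378
shift mm (present tool axes) [ 4.  -1.3 80.1] (final axes) [ 3.2 -1.1 80.1] turn [ 0.2  0.5 -0. ] yaw -2.0 t 20.65 open 0.037824870541728554
```

```bash
python3 -m jog '[0,0.003,-0.001,0.03,0,0,0, 0,0,0,0.03,0,0,0, 0,0,0,0.01,0,0,0, 0,0,0,0,0,0,0]'
python3 go.py 590.8 244.6 43 -2
python3 -m jog '[0,0,0,0.004,0,0,0, 0,0,0,0.003,0,0,0, 0,0,0,0,0,0,0]'
python3 -m jog '[0,0,0,0.002,0,0,0, 0,0,0,0,0,0,0]'
```

```text
t: 21.15
tool_pos: [0.5936, 0.2445, 0.0579]
tool_rot: [3.141, -0.056, -0.002]
contact_force: [0.2, -0.3, -2.0]
opening: 0.0376
shift mm (present tool axes) [-2.8 -0.  14.9] (final axes) [-2.8 -0.  14.9] turn [ 0.   0.1 -0. ] yaw -2.0 t 21.15 open 0.03757807799283014
t: 21.52
tool_pos: [0.5941, 0.245, 0.0516]
tool_rot: [-3.141, 0.054, -0.001]
contact_force: [0.3, 0.8, -2.7]
opening: 0.0374
t: 21.78
tool_pos: [0.5939, 0.245, 0.0492]
tool_rot: [3.141, -0.054, -0.0]
contact_force: [-0.1, -0.2, -2.6]
opening: 0.0376
```

```bash
python3 -m jog '[0,-0.003,0,0.003,0,0,0, 0,0,0,0,0,0,0]'
python3 -m jog '[0,0,0,0.002,0,0,0, 0,0,0,0,0,0,0]'
python3 -m jog '[0,0,0,0.002,0,0,0, 0,0,0,0,0,0,0]'
```

```text
t: 22.02
tool_pos: [0.5904, 0.245, 0.0457]
tool_rot: [3.141, -0.054, -0.002]
contact_force: [0.6, -0.1, -1.5]
opening: 0.0377
t: 22.28
tool_pos: [0.5909, 0.245, 0.0441]
tool_rot: [3.141, -0.054, -0.001]
contact_force: [-0.0, -0.7, -2.5]
opening: 0.0377
t: 22.52
tool_pos: [0.5913, 0.2452, 0.0434]
tool_rot: [3.141, -0.054, 0.0]
contact_force: [-4.0, -2.0, 3.9]
opening: 0.0375
```

Contact at 0.043. Release, rise, go to the large round jar.

```bash
python3 -m jog '[0.7,0,0,0,0,0,0, 1,0,0,0,0,0,0, 1,0,0,0,0,0,0, 1,0,0,0,0,0,0, 1,0,0,-0.02,0,0,0, 1,0,0,-0.045,0,0,0, 1,0,0,-0.05,0,0,0, 1,0,0,0,0,0,0]'
python3 go.py 552 -357.8 155 -2
```

```text
t: 23.52
tool_pos: [0.5949, 0.2463, 0.1657]
tool_rot: [-3.137, 0.054, -0.02]
contact_force: [0.4, 0.0, -0.8]
opening: 0.0861
shift mm (present tool axes) [-22.2 605.2   8. ] (final axes) [-21.8 605.2  10.7] turn [-0.2 -0.7  0. ] yaw -2.0 t 23.525 open 0.08607224684714726
```

```bash
python3 -m jog '[1,-0.002,0.043,0,0,0,0, 1,-0.002,0.043,0,0,0,0, 1,-0.002,0.043,0,0,0,0, 1,-0.002,0.043,0,0,0,0, 1,-0.002,0.043,0,0,0,0, 1,-0.002,0.043,0,0,0,0, 1,-0.002,0.043,0,0,0,0, 1,-0.001,0.043,0,0,0,0, 1,-0.001,0.043,0,0,0,0, 1,-0.001,0.043,0,0,0,0]'
python3 -m jog '[1,-0.001,0.043,0,0,0,0, 1,-0.001,0.043,0,0,0,0, 1,-0.001,0.043,0,0,0,0, 1,-0.001,0.043,0.02,0,0,0, 1,0,0,0,0,0,0, 1,0,0,0,0,0,0]'
python3 go.py 552 -357.8 36 -2
python3 - <<'E'
from station import ctrl
from h import *
p=ctrl.get_image("wrist");cv2.imwrite("pics/w3.png",p["image"])
E
```

```text
t: 24.78
tool_pos: [0.5588, -0.1854, 0.1574]
tool_rot: [-3.141, 0.054, 0.0]
contact_force: [0.2, 0.7, 0.1]
opening: 0.0854
t: 25.52
tool_pos: [0.5491, -0.3553, 0.1371]
tool_rot: [-3.14, 0.054, 0.001]
contact_force: [-0.3, -0.5, 0.3]
opening: 0.0854
shift mm (present tool axes) [  3.    2.4 101.1] (final axes) [  2.9   2.4 101.1] turn [-0.1  0.   0. ] yaw -2.0 t 25.525 open 0.08538238896443567
```

View pics/w3.png

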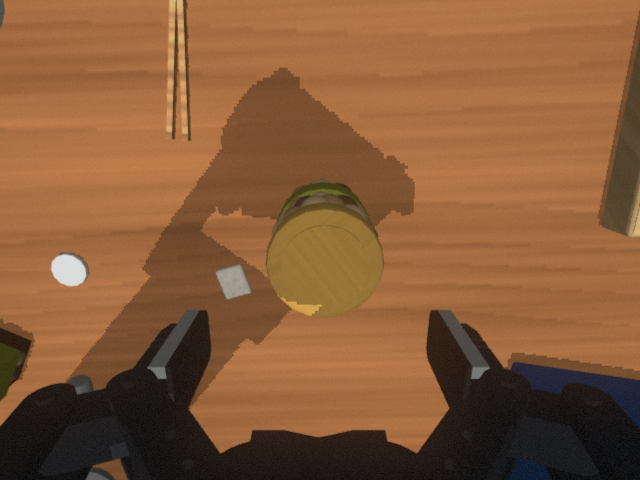

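The large jar's lid is centred at about (325,260), between the jaws and in line with the +2 mm correction.

```bash
python3 -m jog '[1,0.003,0.002,0.03,0,0,0, 1,0,0,0.03,0,0,0, 1,0,0,0.025,0,0,0, 1,0,0,0.016,0,0,0, 1,0,0,0,0,0,0, 0,0,0,0,0,0,0, 0,0,0,0,0,0,0, 0,0,0,0,0,0,0, 0,0,0,0,0,0,0]' 60
python3 go.py 587.9 132.8 155 -2
python3 -m jog '[0,0,0,-0.02,0,0,0, 0,0,0,-0.05,0,0,0, 0,0,0,-0.05,0,0,0, 0,0,0,0,0,0,0]'
python3 go.py 587.9 132.8 155 -2
```

```text
t: 26.7
tool_pos: [0.5535, -0.359, 0.0385]
tool_rot: [3.139, -0.054, 0.005]
contact_force: [0.9, -0.9, 5.9]
opening: 0.0629
shift mm (present tool axes) [  17.8 -492.5 -117.5] (final axes) [  17.2 -492.7 -116.5] turn [ 0.1 -0.2  0. ] yaw -2.0 t 26.7 open 0.06291223223162082
t: 27.2
tool_pos: [0.5547, -0.3598, 0.1631]
tool_rot: [3.135, -0.054, 0.013]
contact_force: [-0.1, 0.2, -3.2]
opening: 0.0631
shift mm (present tool axes) [  16.2 -493.5    5. ] (final axes) [  16.  -493.5    8.1] turn [ 0.4 -0.5  0. ] yaw -2.0 t 27.2 open 0.06305120357905507
```

```bash
python3 -m jog '[0,0.002,-0.041,0,0,0,0, 0,0.001,-0.041,0,0,0,0, 0,0.001,-0.041,0,0,0,0, 0,0.002,-0.041,0,0,0,0, 0,0.001,-0.041,0,0,0,0, 0,0.001,-0.041,0,0,0,0, 0,0.002,-0.041,0,0,0,0, 0,0.001,-0.041,0,0,0,0, 0,0.001,-0.041,0,0,0,0, 0,0.002,-0.041,0,0,0,0]'
python3 -m jog '[0,0.001,-0.041,0,0,0,0, 0,0.001,-0.041,0,0,0,0, 0,0,0,0.03,0,0,0, 0,0,0,0,0,0,0]'
python3 go.py 587.9 132.8 47 -2
```

```text
t: 28.45
tool_pos: [0.5786, 0.0527, 0.1539]
tool_rot: [-3.141, 0.054, 0.007]
contact_force: [1.3, -0.5, -3.8]
opening: 0.0629
t: 28.95
tool_pos: [0.5812, 0.1333, 0.1212]
tool_rot: [3.14, -0.053, -0.016]
contact_force: [-0.3, 0.0, -4.2]
opening: 0.063
shift mm (present tool axes) [ 7.4  0.2 74.1] (final axes) [ 6.7  0.3 74.2] turn [0.1 0.6 0.1] yaw -1.9 t 28.95 open 0.06299187064639351
```

```bash
python3 -m jog '[0,0.005,0,0.03,0,0,0, 0,0,0,0.025,0,0,0, 0,0,0,0.006,0,0,0, 0,0,0,0,0,0,0]'
python3 go.py 587.9 132.8 46.5 -2
python3 -m jog '[0,0,0,0.004,0,0,0, 0,0,0,0.003,0,0,0, 0,0,0,0,0,0,0]'
python3 -m jog '[0,0,0,0.002,0,0,0, 0,0,0,0,0,0,0]'
```

```text
t: 29.45
tool_pos: [0.59, 0.1327, 0.0654]
tool_rot: [3.141, -0.055, -0.001]
contact_force: [0.5, -0.0, -2.9]
opening: 0.0632
shift mm (present tool axes) [-2.1 -0.1 18.9] (final axes) [-2.1 -0.1 18.9] turn [ 0.  0. -0.] yaw -2.0 t 29.45 open 0.06321194104615009
t: 29.82
tool_pos: [0.5901, 0.1331, 0.0584]
tool_rot: [-3.141, 0.054, 0.0]
contact_force: [-0.5, -0.2, -3.2]
opening: 0.0627
t: 30.08
tool_pos: [0.59, 0.1331, 0.0562]
tool_rot: [3.141, -0.054, -0.0]
contact_force: [0.3, -0.2, -2.3]
opening: 0.0629
```

```bash
python3 -m jog '[0,-0.001,0,0.004,0,0,0, 0,0,0,0.003,0,0,0, 0,0,0,0,0,0,0]'
python3 -m jog '[0,0,0,0.002,0,0,0, 0,0,0,0,0,0,0]'
python3 -m jog '[0,0,0,0.002,0,0,0, 0,0,0,0,0,0,0]'
```

```text
t: 30.45
tool_pos: [0.5887, 0.1331, 0.0487]
tool_rot: [3.141, -0.054, -0.002]
contact_force: [0.2, -0.2, -3.4]
opening: 0.063
t: 30.7
tool_pos: [0.5891, 0.1331, 0.0471]
tool_rot: [3.141, -0.054, -0.0]
contact_force: [0.9, -0.3, -3.1]
opening: 0.0628
t: 30.95
tool_pos: [0.5895, 0.1331, 0.0465]
tool_rot: [3.141, -0.054, 0.0]
contact_force: [-3.4, -0.1, 4.8]
opening: 0.0629
```

Contact at 0.0465. Release, rise, back off and check everything.

```bash
python3 -m jog '[0.7,0,0,0,0,0,0, 1,0,0,0,0,0,0, 1,0,0,0,0,0,0, 1,0,0,0,0,0,0, 1,0,0,-0.02,0,0,0, 1,0,0,-0.045,0,0,0, 1,0,0,-0.05,0,0,0, 1,-0.02,0.04,-0.02,0,0,0, 1,-0.02,0.04,0,0,0,0, 1,-0.02,0.04,0,0,0,0]'
python3 -m jog '[1,-0.02,0.04,0,0,0,0, 1,-0.02,0.04,0,0,0,0, 1,-0.02,0.04,0,0,0,0, 1,-0.02,0.04,0,0,0,0, 1,-0.02,0.04,0,0,0,0, 1,0,0.04,0,0,0,0, 1,0,0.04,0,0,0,0, 1,0,0,0,0,0,0]'
python3 - <<'E'
from station import ctrl
from h import *
p=ctrl.get_image("top");im=p["image"];hsv=cv2.cvtColor(im,cv2.COLOR_BGR2HSV)
H,S,V=[hsv[...,i] for i in range(3)];gold=(H>18)&(H<30)&(S>100)&(V>150)
for n,u,h,c in(("LR",(226,201),.094,(587.9,132.8)),("SR",(162,262),.076,(480,248.1)),("SQ",(225,263),.088,(476.3,135.6)),("OB",(163,200),.080,(590.8,244.6))):
    m=np.zeros(gold.shape,np.uint8);m[u[1]-32:u[1]+32,u[0]-32:u[0]+32]=1;m&=gold.astype(np.uint8)
    k=cv2.findContours(m,cv2.RETR_EXTERNAL,cv2.CHAIN_APPROX_NONE)[0]
    if not k: print(n,"none");continue
    P=np.array([ray(p,q[0],h+.008)[:2] for q in max(k,key=cv2.contourArea)])*1000
    r=cv2.minAreaRect(P.astype(np.float32));print(n,np.round(r[0],1),np.round(r[1],1),round(r[2],1),"off nest",np.round(np.array(r[0])-c,1))
t=im[150:310,110:380];s=ctrl.get_image("side")["image"][180:450,160:440]
cv2.imwrite("pics/f.png",cv2.vconcat([cv2.resize(t,(480,284)),cv2.resize(s,(480,463))][:1]+[cv2.resize(s,(480,310))]))
E
```

```text
t: 32.2
tool_pos: [0.5251, 0.0142, 0.1827]
tool_rot: [3.141, -0.053, 0.005]
contact_force: [1.0, 0.5, -0.1]
opening: 0.0851
t: 33.2
tool_pos: [0.4155, -0.2634, 0.182]
tool_rot: [3.139, -0.059, 0.003]
contact_force: [-0.2, 0.2, -0.0]
opening: 0.0852
LR [588.7 132.4] [59.9 60.1] 89.2 off nest [ 0.8 -0.4]
SR [479.8 247.5] [37.1 38.8] 89.8 off nest [-0.2 -0.6]
SQ [475.7 135.8] [46.7 46.6] 89.2 off nest [-0.6  0.2]
OB [589.2 243.7] [35.5 66. ] 89.2 off nest [-1.6 -0.9]
```

View pics/f.png

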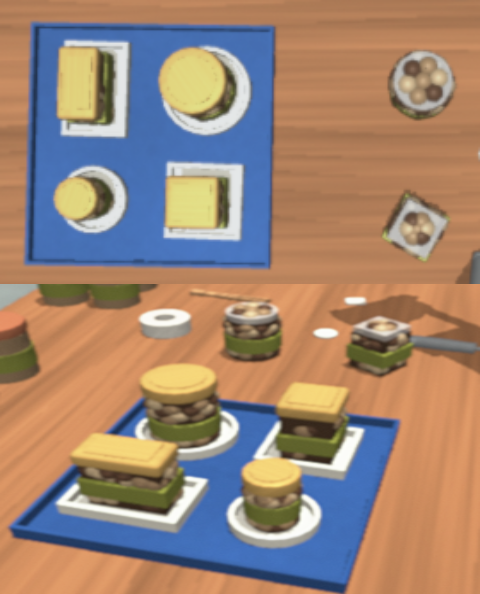

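All four jars stand upright inside their own nests, and the open jars look untouched. I hand in.

```bash
python3 -c "
from station import ctrl
print(ctrl.finish_job())"
```

```text
the job is handed in; nothing more can be done
None
```

All four gold-lidded jars are standing upright in their own nests, and the job is handed in, at about 33 s of the 96 s allowed. No verdict was reported.

- **Lowering:** I brought each jar down in 2 mm steps until the wrist force showed it had touched the nest floor, about 8 mm above the work surface. Only then did I release it.
- **Position check:** in the last top view the lid centres are within 2 mm of the nest centres, against the 13 mm allowed. The last side view shows all four upright.
- **Open jars:** both still stand upright where they were. I checked this by eye in the last pictures and did not measure it.
- **Arm:** it is backed off at 0.18 m height with the gripper open, touching nothing.

No check failed or disagreed.

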